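Check the bench balance with the largest check weight

ROBOT

A 7-joint arm with a two-finger parallel gripper is mounted at the origin on the work surface. World frame = base frame: x ahead of the robot, y to its left, z up, the work surface at z = 0. Lengths are in m, angles in degrees, forces in N, time in s.
With the tool pointing down it reaches from about 0.425 to 0.825 m from the base axis. Payload 3.6 kg.
Tool frame: the origin (TCP) lies at the very end of the fingers, on their centre line; the grasp point (between the pads) lies 19 mm behind it; z points along the fingers, x is the direction in which the jaws open and shut, and the axes are right-handed (so a half turn about z gives the same grasp; the last joint's range is limited). The gripper opens to 85 mm and grips with 20 to 120 N. Pads are 22 mm wide; open, the fingers measure 114 mm over their backs; the gripper's body (76 mm by 85 mm) begins 54 mm behind the grasp point. The pads swing forward as they close: fully open they stand 13 mm farther back than shut.
Start: joints at [-71.82, 35.231, -0.722, 81.555, 0.464, 63.22, -2.315], TCP at [0.219, 0.612, 0.231] pointing down, gripper open.
Joint ranges: [-178.69, 178.69], [-17.37, 117.87], [-77.05, 75.6], [15.02, 138.74], [-78.02, 258.01], [0.78, 113.62], [-162.83, 162.83]. Speed limits (degrees/s): [159.86, 159.86, 180, 180, 180, 180, 180].

INTERFACE

Orientations are given as a 3x3 rotation matrix whose columns are the frame's x, y, z axes.
In Python, from bench import get_state, viewer, ticket gives the robot as it stands.
- The arm moves only by the shell command python3 -m creep 'ROWS' [OPENING] [FORCE]. ROWS is a JSON object of lists of equal length, an entry for each row: "offset": the shift along the tool's x, y, z in m, a list of three; "twist": the turn, a rotation vector about the tool's x, y, z in degrees, a list of three. In form: {"offset": [[tx, ty, tz], ...], "twist": [[ax, ay, az], ...]}. A call has 1 to 10 rows; each row shifts and turns the pose as measured when the row begins, along the tool's axes as they then stand; what a row does not reach is not made up. A row lasts 1/12 s, in which the tool goes at most 41.7 mm and 7.16 degrees, less where a joint would pass 70% of its speed; a pose out of reach is approached as far as the arm can. A call is refused whole if a number of a shift passes 0.0417 or a number of a turn 7.16, either way. A call with a gripper value outside its range is refused whole. OPENING is the opening, from 0 (shut) to 1 (fully open), set as the call begins (- or left out, the last holds). The fingers move at their own pace and stop on an object; FORCE is the grip in N (left out, the last holds). Time passes only in rows, so rows that do not move let the fingers close. It gives the time, the measured TCP pose, the force and the opening at its end, in the units of the state.
- get_state(): the state, without advancing time (a new reading comes with each control period).
- viewer.capture(name): name is "scene" or "top" or "wrist"; returns the picture (480x640x3 uint8, red, green, blue); there is no depth.
- viewer.camera_info(name): a dict with "mtx" (3x3 intrinsics, pixels), "position" and "rotation" of the camera in the world. Camera axes: x right, y up, looking along -z (the intrinsics and any distortion apply to the point x, -y, -z); pixel columns grow to the right and rows downward; lengths in m; the calibration is good to about 2 mm. A picture is of the moment at which its call begins: read the wrist's pose just before it. camera_info takes no time and is no camera call; for the wrist camera it gives the pose at the moment of the call.
- ticket.job_done(): hands the job in, once; it reports no verdict.
The state is a dict: "time_s": time; "joint_positions": joint angles; "joint_velocities": joint speeds; "joint_torque": joint torques, N m; "tool_pos": TCP position; "tool_rot": TCP orientation; "wrist_force": force on the tool from outside, world axes, zero at the start; "ft_torque": the same for the moment, N m; "grip_width": finger opening in m.
Only numpy, scipy, OpenCV 4.12 (cv2) and the standard library are available. Lean on these libraries where they do the work, as an engineer would, in place of code of your own. Each camera call takes 0.05 s, during which the arm holds its last target. There are 200 camera calls.

TASK

The balance is due for its check, but somebody left a beaker on its pan. Take the beaker off and stand it upright near the middle of the cork mat; then gently set the largest of the three steel check weights upright in the middle of the balance pan, without pressing the sprung pan hard, and let go.

Things in the scene. Friction and masses are not known exactly. Their poses are not given: they have to be found in the camera images.
- pan_top (a point): Centre of the top of the balance's flat round steel pan (130 mm across, 5 thick, no rim), 80 mm above the bench when empty. Sprung: sinks straight down 1.4 mm per N (6 to 8 mm under the largest weight), never to be pressed more than 18 mm (12.5 N). White housing 190 mm wide, up to 54 high, reaching 100 mm past this point along its +x and 155 along -x; axes turned up to 0.25 rad from the world's.
- beaker: White plastic beaker, open on top, straight round wall 52 mm outside diameter, 70 mm high, wall 3 mm, about 60 g. It starts upright on the balance pan, up to 17 mm off its centre. Origin: centre of its underside; z up through its mouth.
- cork_mat: Square cork mat, 120 by 120 mm, 6 mm thick, fixed flat on the bench on the robot's left. Origin: centre of its underside, at bench height (its top is 6 mm higher); x and y along its sides.
- weight_large: Largest of three steel check weights standing 80 mm apart in a row, any order, on a wooden block (250 x 85 mm, 12 high) on the robot's right: cylinder 44 mm in diameter, 42 high, with a knob on top (22 mm in diameter, 53 to 62 mm up, neck 13), about 0.5 kg. The others: 32 and 25 mm in diameter, 45 and 34 high. Origin: centre of its underside; z up; x along the row at the start.
Not all that is in view belongs to the job. Leave any black, green or pink look-alike of the beaker alone.

How it is judged (in metres and radians):
On the way:
1. the beaker stands upright near the middle of the cork mat (centre within 34 mm), let go (horizontal distance between beaker and cork_mat below 0.034 m and z of beaker in the frame of cork_mat below 0.01 m and angle between beaker's own z axis and vertical below 0.17 rad and contact force between the fingers and beaker below 0.1 N), for 0.2 s.
At the end, for the whole second after the job is handed in: The beaker stands upright (within 10 degrees) on the cork mat, its centre within 34 mm of the mat's centre, and the largest check weight stands upright (within 10 degrees) on the balance pan, its centre within 15 mm of the pan's centre, both at rest (horizontal distance between beaker and cork_mat below 0.034 m and z of beaker in the frame of cork_mat below 0.01 m and angle between each of beaker, weight_large's own z axis and vertical below 0.17 rad and horizontal distance between weight_large and pan_top below 0.015 m and z of weight_large in the frame of pan_top between -0.005 and 0.005 m and linear speed of each of weight_large, beaker below 0.02 m/s); the robot touches nothing.
It fails at once if the balance pan is pressed or struck hard: more than 18 mm down (about 12.5 N) (height (world z) of pan_top below 0.062 m).
It also fails if it takes over 64 s, if anything falls off the work surface, if the arm or the gripper's body presses on something with over 40 N, if the wrist force passes 120 N, or if a joint passes its speed limit or range.

## Working session

There is one attempt and no reset: what is moved stays moved. The work goes in short steps, Python scripts to look and compute and a shell command to move; the robot and the scene stay as the last step left them, time stands still between calls to the robot, and variables do not carry over. Pictures are saved under pics/ and viewed, about 8 in all and at most 12, crops included, and the job is handed in when it is done.

```bash
mkdir -p pics
cat > h.py <<'E'
import numpy as np, cv2
from bench import get_state, viewer, ticket
def snap(name,fn,crop=None,scale=1):
    im=viewer.capture(name); b=cv2.cvtColor(im,cv2.COLOR_RGB2BGR)
    cv2.imwrite('pics/raw_'+fn,b)
    if crop: x0,y0,x1,y1=crop; b=b[y0:y1,x0:x1]
    cv2.imwrite('pics/'+fn,cv2.resize(b,None,fx=scale,fy=scale)); return im
def ray(ci,px):
    K=np.array(ci['mtx']);R=np.array(ci['rotation']);o=np.array(ci['position'])
    d=ci.get('distortion',ci.get('dist'))
    p=cv2.undistortPoints(np.array([[px]],float),K,None if d is None else np.array(d,float))[0,0]
    return o,R@np.array([p[0],-p[1],-1.])
def plane(ci,px,z):
    o,v=ray(ci,px); return o+v*(z-o[2])/v[2]
def st():
    s=get_state(); print('t',round(s['time_s'],2),'p',np.round(s['tool_pos'],4),'F',np.round(s['wrist_force'],1),'w',s['grip_width']); print(np.round(s['tool_rot'],3).tolist()); return s
def to(p,s=None):
    s=s or get_state(); return np.round(np.array(s['tool_rot']).T@(np.array(p)-np.array(s['tool_pos'])),4)
E
python3 - <<'E'
from h import *
st()
for n in('scene','top','wrist'): print(n,viewer.camera_info(n))
a=snap('top','top1.png'); b=snap('scene','scene1.png')
E
```

```text
t 0.0 p [0.2188 0.6112 0.2301] F [ 0.1 -0.   0.6] w 0.08543207024904877
[[0.337, 0.942, -0.001], [0.941, -0.337, -0.002], [-0.003, 0.0, -1.0]]
scene {'mtx': array([[609.37389084,   0.        , 303.00237723],
       [  0.        , 609.37389084, 238.70274714],
       [  0.        ,   0.        ,   1.        ]]), 'position': array([1.4177386 , 0.35564017, 0.73281428]), 'rotation': array([[-0.36865695, -0.53532233,  0.75994872],
       [ 0.92952504, -0.20466503,  0.30674979],
       [-0.00867508,  0.8194768 ,  0.57304669]])}
top {'mtx': array([[606.83218087,   0.        , 314.6691318 ],
       [  0.        , 606.83218087, 237.94961254],
       [  0.        ,   0.        ,   1.        ]]), 'position': array([0.44585818, 0.01148469, 1.44836615]), 'rotation': array([[-0.00559462,  0.99607083, -0.08838323],
       [-0.99976892, -0.00740605, -0.0201805 ],
       [-0.02075578,  0.0882499 ,  0.9958821 ]])}
wrist {'mtx': array([[398.48444542,   0.        , 319.83482702],
       [  0.        , 398.48444542, 237.12501145],
       [  0.        ,   0.        ,   1.        ]]), 'position': array([0.14744401, 0.63696044, 0.37240084]), 'rotation': array([[ 0.33680319, -0.89944825, -0.27848959],
       [ 0.94156976,  0.32073968,  0.10282237],
       [-0.00316074, -0.29684829,  0.95491942]])}
```

View pics/top1.png

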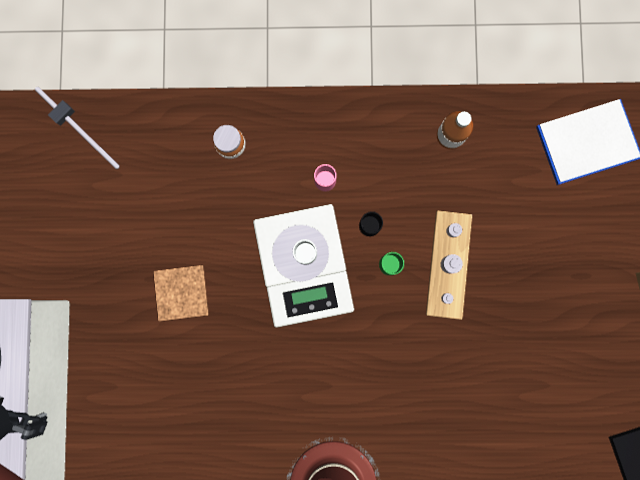

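View pics/scene1.png

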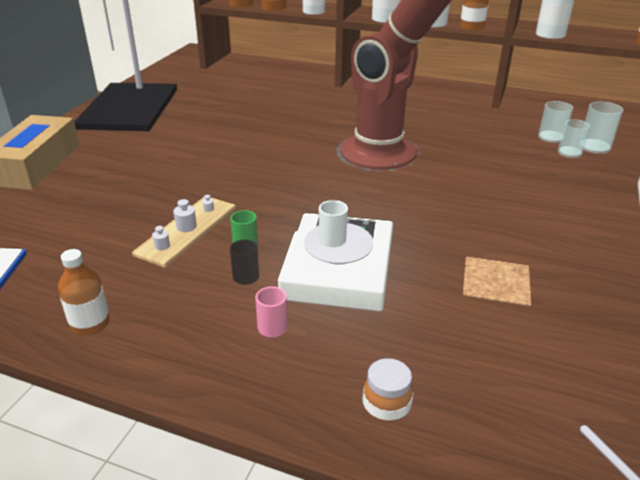

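Top view: the white beaker is at (305,252) on the pan (about (300,252)), and the mat is at (181,293). The weights are at (455,230), (453,264) and (448,298); the middle one looks largest. 
Beaker look-alikes: pink (325,177), black (371,224), green (392,264), jar (229,140). I choose the white one on the pan.

Run:
```python
from h import *
ci=viewer.camera_info('top'); im=cv2.imread('pics/raw_top1.png'); hsv=cv2.cvtColor(im,cv2.COLOR_BGR2HSV)
print([hsv[y,x].tolist() for x,y in((285,245),(262,235),(305,252),(296,245),(313,258),(181,293),(453,264),(446,230),(317,250),(325,255))])
# mat
m=cv2.inRange(hsv,(5,60,120),(25,255,255)); m[:,:140]=0;m[:,230:]=0;m[:250]=0;m[340:]=0
c=max(cv2.findContours(m,0,2)[0],key=cv2.contourArea); r=cv2.minAreaRect(c); print('mat',r,plane(ci,r[0],.006))
# pan: bluish-grey, darker than housing
v=hsv[...,2]; s=hsv[...,1]
roi=np.zeros_like(v); roi[205:300,255:350]=255
m=((v<225)&(v>150)&(s<60)).astype(np.uint8)*255&roi
m=cv2.morphologyEx(m,cv2.MORPH_OPEN,np.ones((3,3)))
c=max(cv2.findContours(m,0,1)[0],key=cv2.contourArea); e=cv2.fitEllipse(cv2.convexHull(c)); print('pan',e,plane(ci,e[0],.079))
m2=((v>100)&(s<60)).astype(np.uint8)*255&roi
# weights
roi=np.zeros_like(v); roi[212:318,430:472]=255
m=((s<50)&(v>60)).astype(np.uint8)*255&roi
for c in cv2.findContours(m,0,2)[0]:
    if cv2.contourArea(c)>20: q=cv2.minEnclosingCircle(c); print('w',q,plane(ci,q[0],.05),cv2.contourArea(c))
big=cv2.resize(im[200:330,250:475],None,fx=3.5,fy=3.5,interpolation=2)
cv2.imwrite('pics/crop1.png',big)
```

```text
[[130, 14, 226], [30, 2, 246], [60, 1, 251], [70, 8, 190], [75, 2, 246], [13, 123, 166], [129, 15, 223], [15, 74, 131], [128, 9, 228], [128, 14, 224]]
mat ((180.40000915527344, 292.70001220703125), (50.85424041748047, 51.22634506225586), 82.87498474121094) [0.44550066 0.36088517 0.006     ]
pan ((308.8349914550781, 269.0718078613281), (9.916021347045898, 41.142269134521484), 72.79400634765625) [0.49699635 0.05279287 0.079     ]
w ((447.1153869628906, 298.26922607421875), 5.596215724945068) [ 0.42944098 -0.26189009  0.05      ] 80.5
w ((451.5, 264.0714416503906), 10.70247745513916) [ 0.50745976 -0.27384161  0.05      ] 300.5
w ((453.80767822265625, 229.5), 7.654827117919922) [ 0.58713407 -0.28116443  0.05      ] 150.0
```

View pics/crop1.png

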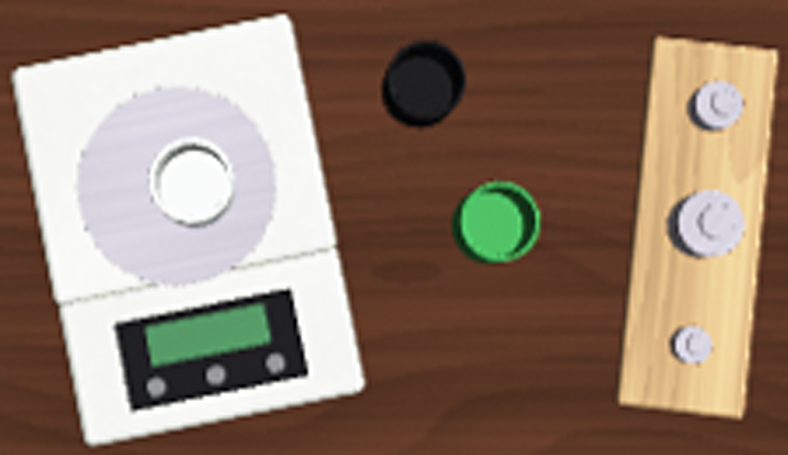

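The crop confirms the white beaker at crop (192,182), just right of the pan's centre (176,185). The largest weight is the middle one in the row, at crop (710,222). Now refine the pan and beaker positions and plan the approach.

Run:
```python
from h import *
ci=viewer.camera_info('top'); im=cv2.imread('pics/raw_top1.png'); hsv=cv2.cvtColor(im,cv2.COLOR_BGR2HSV)
H,S,V=cv2.split(hsv); roi=np.zeros_like(V); roi[212:300,262:345]=255
m=((S>=9)&(S<40)&(V>190)&(H>115)).astype(np.uint8)*255&roi
m=cv2.morphologyEx(m,cv2.MORPH_OPEN,np.ones((3,3)))
c=max(cv2.findContours(m,0,1)[0],key=cv2.contourArea); e=cv2.fitEllipse(cv2.convexHull(c)); print('pan',e,plane(ci,e[0],.079))
# beaker rim: hole in pan mask
d=np.zeros_like(m); cv2.ellipse(d,e,255,-1); h=cv2.morphologyEx(((m==0)*255).astype(np.uint8)&cv2.erode(d,np.ones((9,9))),cv2.MORPH_OPEN,np.ones((3,3)))
c=max(cv2.findContours(h,0,2)[0],key=cv2.contourArea); q=cv2.minEnclosingCircle(c); e=cv2.fitEllipse(c); print('bk',q,e,plane(ci,q[0],.149),plane(ci,e[0],.149),plane(ci,e[0],.115))
print('bkmanual',plane(ci,(304.9,252),.149),'pan manual',plane(ci,(300.3,252.9),.079))
wood=((S>70)&(S<170)&(V>140)).astype(np.uint8)*255; r=np.zeros_like(V); r[205:325,422:478]=255
c=max(cv2.findContours(wood&r,0,2)[0],key=cv2.contourArea); print('block',cv2.minAreaRect(c),plane(ci,cv2.minAreaRect(c)[0],.012))
```

```text
pan ((300.0841369628906, 252.78912353515625), (55.486759185791016, 56.01577377319336), 62.25250244140625) [0.53393287 0.07242164 0.079     ]
bk ((304.75860595703125, 251.51724243164062), 13.069480895996094) ((304.7347412109375, 251.4261016845703), (24.065509796142578, 25.59536361694336), 155.46563720703125) [0.53209603 0.05925616 0.149     ] [0.53229241 0.0593066  0.149     ] [0.5345541  0.06055794 0.115     ]
bkmanual [0.53105573 0.05895682 0.149     ] pan manual [0.53367824 0.07193387 0.079     ]
block ((449.1980285644531, 264.5198059082031), (35.920841217041016, 106.26997375488281), 5.710593223571777) [ 0.50811243 -0.27616744  0.012     ]
```

```bash
python3 -m creep '{"offset":[[-0.026,0.030,0],[-0.026,0.030,0],[-0.026,0.030,0],[-0.026,0.030,0],[-0.026,0.030,0],[-0.026,0.030,0],[-0.026,0.030,0],[-0.026,0.030,0],[-0.026,0.030,0],[-0.026,0.030,0]],"twist":[[0,0,0],[0,0,0],[0,0,0],[0,0,0],[0,0,0],[0,0,0],[0,0,0],[0,0,0],[0,0,0],[0,0,0]]}' 1 20; python3 -c "
from h import *
st(); print(to((.532,.059,.23)))"
```

```text
time_s: 0.93
tool_pos: [0.4123, 0.2611, 0.2223]
tool_rot: [[0.313, 0.95, -0.013], [0.95, -0.314, -0.003], [-0.007, -0.011, -1.0]]
wrist_force: [1.2, 0.1, -0.3]
grip_width: 0.0852
t 0.93 p [0.4123 0.2611 0.2223] F [ 1.2  0.1 -0.3] w 0.08520277665379754
[[0.313, 0.95, -0.013], [0.95, -0.314, -0.003], [-0.007, -0.011, -1.0]]
[-0.1544  0.177  -0.0087]
```

```bash
python3 -m creep '{"offset":[[-0.025,0.029,-0.001],[-0.025,0.029,-0.001],[-0.025,0.029,-0.001],[-0.025,0.029,-0.001],[-0.025,0.029,-0.001],[-0.012,0.014,-0.002],[0,0,0]],"twist":[[0,0,0],[0,0,0],[0,0,0],[0,0,0],[0,0,0],[0,0,0],[0,0,0]]}'; python3 -c "
from h import *
st(); print(to((.532,.059,.23))); ci=viewer.camera_info('wrist'); print(ci['position'].tolist(),ci['rotation'].tolist()); snap('wrist','w1.png')"
```

```text
time_s: 1.52
tool_pos: [0.5259, 0.0587, 0.2269]
tool_rot: [[0.329, 0.944, -0.014], [0.944, -0.329, -0.011], [-0.015, -0.01, -1.0]]
wrist_force: [-1.2, -0.1, 0.3]
grip_width: 0.0848
t 1.52 p [0.5259 0.0587 0.2269] F [-1.2 -0.1  0.3] w 0.0848213954677179
[[0.329, 0.944, -0.014], [0.944, -0.329, -0.011], [-0.015, -0.01, -1.0]]
[ 0.0022  0.0057 -0.0031]
[0.456218953901187, 0.08502697441093725, 0.36996394341248373] [[0.3288006540505037, -0.9060593885038412, -0.26635786904088893], [0.9442768604608487, 0.31086901144207857, 0.1081742507402957], [-0.015209888039053777, -0.2870833367318054, 0.957784849053674]]
```

View pics/w1.png

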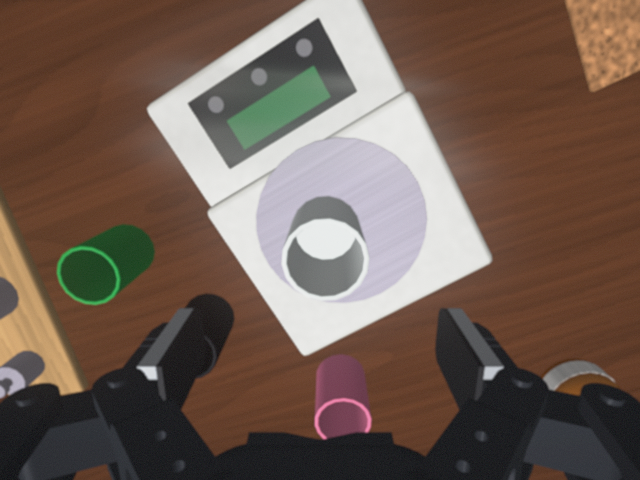

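```bash
python3 -c "
from h import *
ci=viewer.camera_info('wrist'); b=plane(ci,(325,259),.149); p=plane(ci,(342,219.5),.079); print(b,p)
print(to((b[0],b[1],.23)), to(((b[0]+.532)/2,(b[1]+.0592)/2,.23)))"
```

```text
[0.5299978  0.06016613 0.149     ] [0.52803556 0.07413499 0.079     ]
[ 0.0016  0.0049 -0.0034] [ 0.0014  0.006  -0.0035]
```

```bash
python3 -m creep '{"offset":[[0.001,0.005,0],[0,0,0.02],[0,0,0.025],[0,0,0.025],[0,0,0.02],[0,0,0.01],[0,0,0]],"twist":[[-0.6,0.85,0],[0,0,0],[0,0,0],[0,0,0],[0,0,0],[0,0,0],[0,0,0]]}'; python3 -c "
from h import *
st(); print(to((.531,.0597,.11)))"
```

```text
time_s: 2.15
tool_pos: [0.5265, 0.076, 0.1233]
tool_rot: [[0.308, 0.951, 0.002], [0.951, -0.308, 0.014], [0.014, -0.002, -1.0]]
wrist_force: [-0.7, 0.1, 0.7]
grip_width: 0.0853
t 2.15 p [0.5265 0.076  0.1233] F [-0.7  0.1  0.7] w 0.08526570888286462
[[0.308, 0.951, 0.002], [0.951, -0.308, 0.014], [0.014, -0.002, -1.0]]
[-0.0143  0.0093  0.0131]
```

```bash
python3 -m creep '{"offset":[[-0.007,0.005,0],[-0.007,0.005,0],[0,0,0],[0,0,0]],"twist":[[0,-0.4,0],[0,0,0],[0,0,0],[0,0,0]]}'; python3 -c "
from h import *
st(); print(to((.531,.0597,.11)))"
```

```text
time_s: 2.48
tool_pos: [0.5318, 0.0632, 0.1246]
tool_rot: [[0.3, 0.954, 0.001], [0.954, -0.3, 0.01], [0.01, -0.002, -1.0]]
wrist_force: [0.6, -0.3, 0.1]
grip_width: 0.0859
t 2.48 p [0.5318 0.0632 0.1246] F [ 0.6 -0.3  0.1] w 0.08585596166022286
[[0.3, 0.954, 0.001], [0.954, -0.3, 0.01], [0.01, -0.002, -1.0]]
[-0.0037  0.0003  0.0146]
```

```bash
python3 -m creep '{"offset":[[-0.004,0,0.007],[0,0,0.008],[0,0,0],[0,0,0]],"twist":[[0,-0.4,0],[0,0,0],[0,0,0],[0,0,0]]}'; python3 -c "
from h import *
st(); print(to((.531,.0597,.11))); ci=viewer.camera_info('wrist'); snap('wrist','w2.png')"
```

```text
time_s: 2.82
tool_pos: [0.5321, 0.0586, 0.1103]
tool_rot: [[0.302, 0.953, 0.004], [0.953, -0.302, 0.003], [0.004, 0.003, -1.0]]
wrist_force: [0.9, 0.0, -0.1]
grip_width: 0.0856
t 2.82 p [0.5321 0.0586 0.1103] F [ 0.9  0.  -0.1] w 0.08564102416765652
[[0.302, 0.953, 0.004], [0.953, -0.302, 0.003], [0.004, 0.003, -1.0]]
[ 0.0007 -0.0014  0.0003]
```

View pics/w2.png

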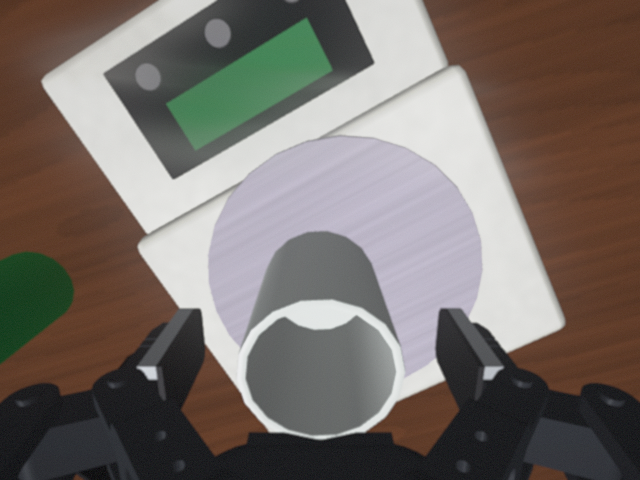

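The beaker's rim (321,368) is centred between the fingers (pads at about x=200 and x=440). Close gently.

```bash
Z='x'; python3 -m creep '{"offset":[[0,0,0],[0,0,0],[0,0,0],[0,0,0],[0,0,0],[0,0,0],[0,0,0],[0,0,0]],"twist":[[0,0,0],[0,0,0],[0,0,0],[0,0,0],[0,0,0],[0,0,0],[0,0,0],[0,0,0]]}' 0.4 25
```

```text
time_s: 3.53
tool_pos: [0.5319, 0.0589, 0.1105]
tool_rot: [[0.301, 0.954, 0.004], [0.954, -0.301, 0.003], [0.004, 0.003, -1.0]]
wrist_force: [-0.4, -0.1, -1.3]
grip_width: 0.0509
```

```bash
python3 -m creep '{"offset":[[0,0,-0.005],[0,0,-0.01],[0,0,-0.015],[0,0,-0.02],[0,0,-0.02],[0,0,-0.01],[0,0,0]],"twist":[[0,0,0],[0,0,0],[0,0,0],[0,0,0],[0,0,0],[0,0,0],[0,0,0]]}' 0 25; python3 -c "
from h import *
st(); print(to((.4455,.361,.19))); print(viewer.camera_info('wrist')['position']); im=snap('wrist','w3.png'); h=cv2.cvtColor(im,41);v=((h[...,1]>=9)&(h[...,1]<40)&(h[...,2]>140)&(h[...,0]>115)).astype(np.uint8)*255
c=max(cv2.findContours(cv2.morphologyEx(v,2,np.ones((3,3))),0,1)[0],key=cv2.contourArea); e=cv2.fitEllipse(cv2.convexHull(c)); print(e,plane(viewer.camera_info('wrist'),e[0],.08))"
```

```text
time_s: 4.12
tool_pos: [0.5309, 0.0588, 0.1967]
tool_rot: [[0.301, 0.954, 0.002], [0.954, -0.301, 0.004], [0.004, 0.001, -1.0]]
wrist_force: [-0.4, -1.0, -0.3]
grip_width: 0.0511
t 4.12 p [0.5309 0.0588 0.1967] F [-0.4 -1.  -0.3] w 0.05113954078159634
[[0.301, 0.954, 0.002], [0.954, -0.301, 0.004], [0.004, 0.001, -1.0]]
[ 0.2624 -0.1724  0.0076]
[0.45815579 0.08093316 0.33892228]
((336.841552734375, 221.85546875), (182.1733856201172, 190.33078002929688), 82.29023742675781) [0.52820791 0.07162664 0.08      ]
```

View pics/w3.png

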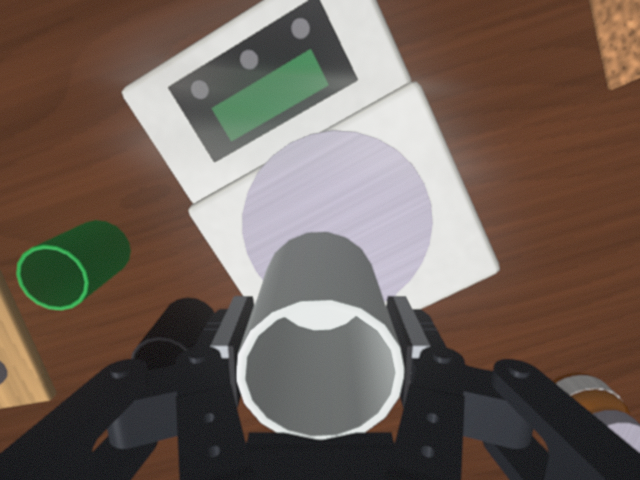

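The beaker is held (rim at (321,368)) and clear of the pan. Carry it to the mat.

```bash
python3 -m creep '{"offset":[[0.01,-0.007,0],[0.02,-0.013,0],[0.03,-0.02,0],[0.03,-0.02,0],[0.03,-0.02,0],[0.03,-0.02,0],[0.03,-0.02,0],[0.03,-0.02,0],[0.02,-0.013,0],[0.01,-0.007,0]],"twist":[[0,0,0],[0,0,0],[0,0,0],[0,0,0],[0,0,0],[0,0,0],[0,0,0],[0,0,0],[0,0,0],[0,0,0]]}'; python3 -c "
from h import *
st(); print(to((.4455,.361,.19)))"
```

```text
time_s: 5.0
tool_pos: [0.4396, 0.348, 0.1873]
tool_rot: [[0.31, 0.951, -0.014], [0.951, -0.31, -0.004], [-0.008, -0.012, -1.0]]
wrist_force: [-0.6, -0.3, -0.9]
grip_width: 0.0511
t 5.0 p [0.4396 0.348  0.1873] F [-0.6 -0.3 -0.9] w 0.05111947349130701
[[0.31, 0.951, -0.014], [0.951, -0.31, -0.004], [-0.008, -0.012, -1.0]]
[ 0.0141  0.0015 -0.0028]
```

```bash
python3 -m creep '{"offset":[[0.007,0.001,0],[0,0,0],[0,0,0.02],[0,0,0.03],[0,0,0.03],[0,0,0.02],[0,0,0.01],[0,0,0]],"twist":[[-0.3,0.2,0],[0,0,0],[0,0,0],[0,0,0],[0,0,0],[0,0,0],[0,0,0],[0,0,0]]}'; python3 -c "
from h import *
st(); print(to((.4455,.361,.0375)))"
```

```text
time_s: 5.67
tool_pos: [0.4388, 0.3551, 0.0706]
tool_rot: [[0.306, 0.952, -0.011], [0.952, -0.306, -0.005], [-0.008, -0.009, -1.0]]
wrist_force: [-0.2, 0.3, -0.6]
grip_width: 0.0511
t 5.67 p [0.4388 0.3551 0.0706] F [-0.2  0.3 -0.6] w 0.05113024331090748
[[0.306, 0.952, -0.011], [0.952, -0.306, -0.005], [-0.008, -0.009, -1.0]]
[0.0079 0.0048 0.033 ]
```

```bash
python3 -m creep '{"offset":[[0.006,0.004,0.008],[0.002,0,0.008],[0,0,0.008],[0,0,0.004],[0,0,0],[0,0,0]],"twist":[[-0.3,0.3,0],[0,0,0],[0,0,0],[0,0,0],[0,0,0],[0,0,0]]}'; python3 -c "
from h import *
st(); print(to((.4455,.361,.0375)))"
```

```text
time_s: 6.17
tool_pos: [0.4495, 0.3615, 0.043]
tool_rot: [[0.31, 0.951, 0.002], [0.951, -0.31, 0.001], [0.002, 0.002, -1.0]]
wrist_force: [-0.5, 0.0, -0.4]
grip_width: 0.0511
t 6.17 p [0.4495 0.3615 0.043 ] F [-0.5  0.  -0.4] w 0.05106222273051373
[[0.31, 0.951, 0.002], [0.951, -0.31, 0.001], [0.002, 0.002, -1.0]]
[-0.0017 -0.0036  0.0055]
```

```bash
python3 -m creep '{"offset":[[0,0,0.003],[0,0,0.002],[0,0,0.001],[0,0,0]],"twist":[[0,0,0],[0,0,0],[0,0,0],[0,0,0]]}'
```

```text
time_s: 6.5
tool_pos: [0.45, 0.3623, 0.038]
tool_rot: [[0.31, 0.951, 0.004], [0.951, -0.31, 0.003], [0.004, 0.003, -1.0]]
wrist_force: [0.3, 0.5, -0.8]
grip_width: 0.051
```

```bash
python3 -m creep '{"offset":[[0,0,0.001],[0,0,0.001],[0,0,0]],"twist":[[0,0,0],[0,0,0],[0,0,0]]}'; python3 -m creep '{"offset":[[0,0,0],[0,0,0],[0,0,0],[0,0,0],[0,0,0],[0,0,0]],"twist":[[0,0,0],[0,0,0],[0,0,0],[0,0,0],[0,0,0],[0,0,0]]}' 1 60
```

```text
time_s: 6.75
tool_pos: [0.4504, 0.3627, 0.0377]
tool_rot: [[0.31, 0.951, 0.005], [0.951, -0.31, 0.004], [0.005, 0.004, -1.0]]
wrist_force: [-0.5, -0.1, -0.7]
grip_width: 0.051
time_s: 7.25
tool_pos: [0.4508, 0.3631, 0.038]
tool_rot: [[0.31, 0.951, 0.007], [0.951, -0.31, 0.005], [0.007, 0.005, -1.0]]
wrist_force: [-0.6, -0.5, -0.2]
grip_width: 0.0855
```

```bash
python3 -m creep '{"offset":[[0,0,-0.01],[0,0,-0.02],[0,0,-0.03],[0,0,-0.03],[0,0,-0.03],[0,0,-0.03],[0,0,0]],"twist":[[0,0,0],[0,0,0],[0,0,0],[0,0,0],[0,0,0],[0,0,0],[0,0,0]]}' 1 60;  python3 -c "
from h import *
st(); print(to((.5075,-.2755,.2))); im=snap('top','top2.png',(140,200,340,340),3); ci=viewer.camera_info('top')
h=cv2.cvtColor(im,41); H,S,V=cv2.split(h); roi=np.zeros_like(V); roi[212:300,262:345]=255
m=((S>=9)&(S<40)&(V>190)&(H>115)).astype(np.uint8)*255&roi
c=max(cv2.findContours(cv2.morphologyEx(m,2,np.ones((3,3))),0,1)[0],key=cv2.contourArea); e=cv2.fitEllipse(cv2.convexHull(c)); print('pan',e,plane(ci,e[0],.08))"
```

```text
time_s: 7.83
tool_pos: [0.4488, 0.3614, 0.1959]
tool_rot: [[0.31, 0.951, 0.003], [0.951, -0.31, 0.002], [0.002, 0.002, -1.0]]
wrist_force: [-0.2, 0.5, 0.9]
grip_width: 0.0856
t 7.83 p [0.4488 0.3614 0.1959] F [-0.2  0.5  0.9] w 0.08557136849738065
[[0.31, 0.951, 0.003], [0.951, -0.31, 0.002], [0.002, 0.002, -1.0]]
[-0.5874  0.2531 -0.005 ]
pan ((299.98095703125, 252.75132751464844), (55.595794677734375, 56.09158706665039), 64.11075592041016) [0.53395576 0.07261025 0.08      ]
```

View pics/top2.png

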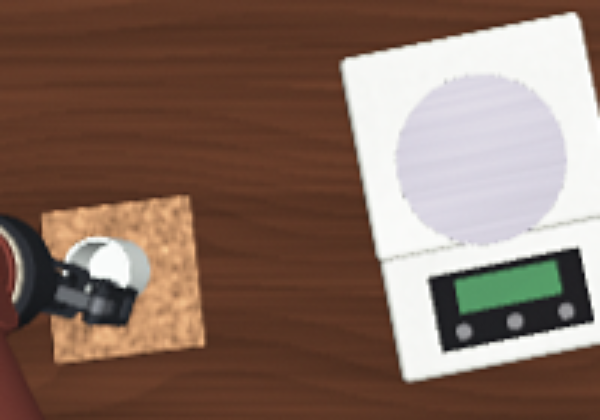

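Beaker stands on the mat (crop (107,270), mat centre (123,278), offset explained by rim parallax). Pan is at (0.534, 0.0726) from top. On to the weight, passing over the pan.

```bash
python3 -m creep '{"offset":[[-0.015,0.006,0],[-0.033,0.0155,0],[-0.033,0.0155,0],[-0.033,0.0155,0],[-0.033,0.0155,0],[-0.033,0.0155,0],[-0.033,0.0155,0],[-0.033,0.0155,0],[-0.015,0.006,0],[0,0,0]],"twist":[[0,0,0],[0,0,0],[0,0,-2],[0,0,-2],[0,0,-2],[0,0,-2],[0,0,-2],[0,0,0],[0,0,0],[0,0,0]]}';  python3 -c "
from h import *
ci=viewer.camera_info('wrist'); im=snap('wrist','w4.png'); ci2=viewer.camera_info('wrist'); print(ci['position']-ci2['position'])
h=cv2.cvtColor(im,41);v=((h[...,1]>=9)&(h[...,1]<40)&(h[...,2]>140)&(h[...,0]>115)).astype(np.uint8)*255
c=max(cv2.findContours(cv2.morphologyEx(v,2,np.ones((3,3))),0,1)[0],key=cv2.contourArea); e=cv2.fitEllipse(cv2.convexHull(c)); print(e,plane(ci,e[0],.08));st(); print(to((.5075,-.2755,.19)))"
```

```text
time_s: 8.72
tool_pos: [0.4945, 0.0557, 0.1837]
tool_rot: [[0.13, 0.991, -0.024], [0.991, -0.13, -0.012], [-0.015, -0.022, -1.0]]
wrist_force: [-1.0, -0.0, 0.2]
grip_width: 0.0855
[ 4.54670232e-04 -1.13224752e-03  8.32606630e-05]
((351.5715026855469, 285.4932556152344), (177.3428955078125, 191.349609375), 85.31957244873047) [0.52847866 0.07078834 0.08      ]
t 8.77 p [0.4939 0.0569 0.1835] F [-0.3  0.5  0. ] w 0.08553557307560508
[[0.129, 0.991, -0.025], [0.992, -0.129, -0.011], [-0.014, -0.023, -1.0]]
[-0.3279  0.0562 -0.003 ]
```

```bash
python3 -m creep '{"offset":[[-0.02,0.003,0],[-0.036,0.006,-0.002],[-0.036,0.006,-0.002],[-0.036,0.006,-0.002],[-0.036,0.006,-0.002],[-0.036,0.006,-0.002],[-0.036,0.006,-0.002],[-0.03,0.006,-0.002],[-0.015,0.006,0],[0,0,0]],"twist":[[-0.6,0.4,0],[0,0,0],[0,0,0],[0,0,0],[0,0,0],[0,0,0],[0,0,0],[0,0,0],[0,0,0],[0,0,0]]}';  python3 -c "
from h import *
st(); print(to((.5075,-.2755,.19))); ci=viewer.camera_info('wrist'); np.save('ci.npy',ci,allow_pickle=True); im=snap('wrist','w5.png')"
```

```text
time_s: 9.6
tool_pos: [0.507, -0.2178, 0.1892]
tool_rot: [[0.094, 0.995, -0.031], [0.996, -0.093, 0.009], [0.006, -0.032, -0.999]]
wrist_force: [-0.1, 0.2, -0.7]
grip_width: 0.0853
t 9.6 p [ 0.507  -0.2178  0.1892] F [-0.1  0.2 -0.7] w 0.08531410291134113
[[0.094, 0.995, -0.031], [0.996, -0.093, 0.009], [0.006, -0.032, -0.999]]
[-0.0574  0.0059 -0.0014]
```

View pics/w5.png

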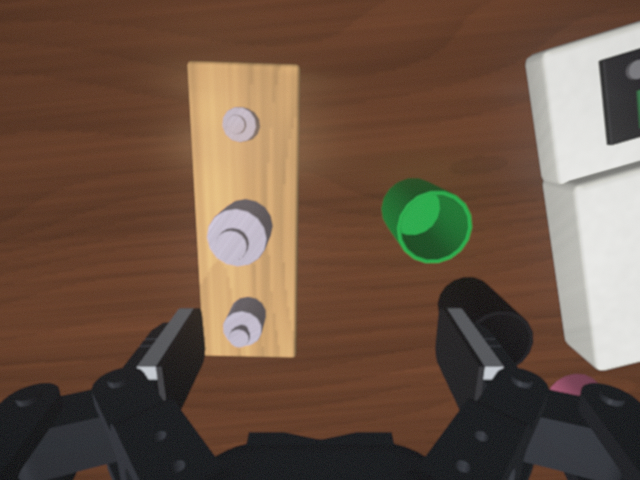

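```bash
python3 -c "
from h import *
ci=np.load('ci.npy',allow_pickle=True).item(); a=plane(ci,(238,237),.054); b=plane(ci,(233,243.5),.074); print(a,b); c=(a+b)/2; st(); print(to((c[0],c[1],.19)))"
```

```text
[ 0.50713121 -0.27707186  0.054     ] [ 0.50624354 -0.27649149  0.074     ]
t 9.65 p [ 0.5065 -0.2157  0.189 ] F [-0.3 -0.3  0. ] w 0.08533378433833155
[[0.092, 0.995, -0.033], [0.996, -0.091, 0.011], [0.008, -0.033, -0.999]]
[-0.0608  0.0058 -0.0017]
```

```bash
python3 -m creep '{"offset":[[-0.02,0.002,0],[-0.02,0.002,0],[-0.015,0.001,0],[-0.006,0,0],[0,0,0],[0,0,0]],"twist":[[-0.6,-0.1,0],[-0.6,-0.1,0],[-0.4,-0.1,0],[0,0,0],[0,0,0],[0,0,0]]}';  python3 -c "
from h import *
st(); print(to((.507,-.2765,.1)))"
```

```text
time_s: 10.15
tool_pos: [0.5077, -0.257, 0.1849]
tool_rot: [[0.066, 0.998, -0.011], [0.998, -0.066, 0.02], [0.02, -0.013, -1.0]]
wrist_force: [-0.1, 0.6, -0.4]
grip_width: 0.0856
t 10.15 p [ 0.5077 -0.257   0.1849] F [-0.1  0.6 -0.4] w 0.08558119833714506
[[0.066, 0.998, -0.011], [0.998, -0.066, 0.02], [0.02, -0.013, -1.0]]
[-0.0212  0.0016  0.0845]
```

```bash
python3 -m creep '{"offset":[[-0.012,0.001,0],[-0.009,0,0.01],[0,0,0.02],[0,0,0.02],[0,0,0.01],[0,0,0]],"twist":[[-0.3,-0.5,0],[0,-0.2,0],[0,0,0],[0,0,0],[0,0,0],[0,0,0]]}';  python3 -c "
from h import *
st(); print(to((.507,-.2765,.1)))"
```

```text
time_s: 10.65
tool_pos: [0.5095, -0.2735, 0.1213]
tool_rot: [[0.055, 0.998, -0.004], [0.998, -0.055, 0.008], [0.008, -0.004, -1.0]]
wrist_force: [-0.4, 0.2, 0.5]
grip_width: 0.0855
t 10.65 p [ 0.5095 -0.2735  0.1213] F [-0.4  0.2  0.5] w 0.08547030865529989
[[0.055, 0.998, -0.004], [0.998, -0.055, 0.008], [0.008, -0.004, -1.0]]
[-0.0033 -0.0023  0.0212]
```

```bash
python3 -m creep '{"offset":[[-0.003,-0.002,0.015],[0,0,0.02],[0,0,0.02],[0,0,0.02],[0,0,0.01],[0,0,0],[0,0,0]],"twist":[[-0.1,-0.3,0],[0,0,0],[0,0,0],[0,0,0],[0,0,0],[0,0,0],[0,0,0]]}';  python3 -c "
from h import *
st(); print(to((.507,-.2765,.024)))"
```

```text
time_s: 11.23
tool_pos: [0.5096, -0.2773, 0.0337]
tool_rot: [[0.053, 0.999, 0.002], [0.999, -0.053, 0.0], [0.0, 0.002, -1.0]]
wrist_force: [0.4, 0.6, -0.0]
grip_width: 0.0853
t 11.23 p [ 0.5096 -0.2773  0.0337] F [ 0.4  0.6 -0. ] w 0.0852965818091586
[[0.053, 0.999, 0.002], [0.999, -0.053, 0.0], [0.0, 0.002, -1.0]]
[ 0.0007 -0.0027  0.0097]
```

```bash
python3 -m creep '{"offset":[[0,-0.002,0.005],[0,0,0.005],[0,0,0],[0,0,0]],"twist":[[0,0,0],[0,0,0],[0,0,0],[0,0,0]]}'; python3 -m creep '{"offset":[[0,0,0],[0,0,0],[0,0,0],[0,0,0],[0,0,0],[0,0,0],[0,0,0],[0,0,0]],"twist":[[0,0,0],[0,0,0],[0,0,0],[0,0,0],[0,0,0],[0,0,0],[0,0,0],[0,0,0]]}' 0 70
```

```text
time_s: 11.57
tool_pos: [0.5097, -0.2784, 0.0262]
tool_rot: [[0.053, 0.999, 0.007], [0.999, -0.053, -0.003], [-0.002, 0.007, -1.0]]
wrist_force: [-0.2, -0.3, 0.3]
grip_width: 0.0856
time_s: 12.23
tool_pos: [0.5108, -0.2787, 0.0282]
tool_rot: [[0.053, 0.999, 0.01], [0.999, -0.053, -0.004], [-0.003, 0.011, -1.0]]
wrist_force: [0.2, 0.1, -0.0]
grip_width: 0.0419
```

```bash
python3 -m creep '{"offset":[[0,0,-0.005],[0,0,-0.01],[0,0,-0.02],[0,0,-0.03],[0,0,-0.03],[0,0,-0.03],[0,0,-0.02],[0,0,-0.01],[0,0,0],[0,0,0]],"twist":[[0,0,0],[0,0,0],[0,0,0],[0,0,0],[0,0,0],[0,0,0],[0,0,0],[0,0,0],[0,0,0],[0,0,0]]}';  python3 -c "
from h import *
st(); print(to((.531,.072,.19))); im=snap('wrist','w6.png')"
```

```text
time_s: 13.07
tool_pos: [0.5018, -0.2745, 0.1873]
tool_rot: [[0.053, 0.999, -0.009], [0.999, -0.053, 0.006], [0.005, -0.009, -1.0]]
wrist_force: [-0.2, 0.5, -5.9]
grip_width: 0.042
t 13.07 p [ 0.5018 -0.2745  0.1873] F [-0.2  0.5 -5.9] w 0.04202815018839896
[[0.053, 0.999, -0.009], [0.999, -0.053, 0.006], [0.005, -0.009, -1.0]]
[ 0.3476  0.0108 -0.001 ]
```

View pics/w6.png

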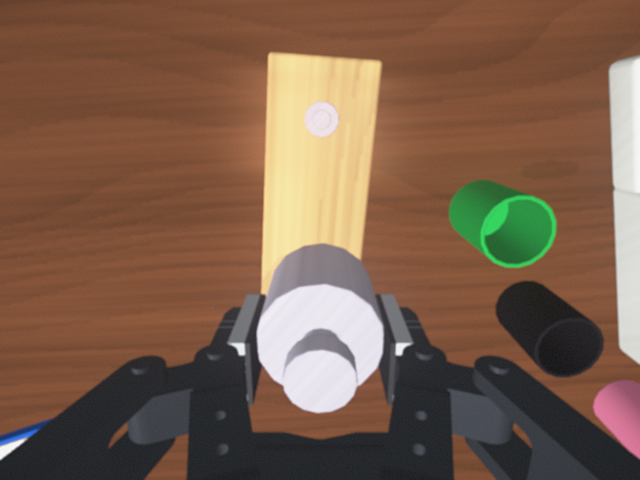

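The weight is held (5.9 N, disc (321,332), knob (320,378)). Move to the pan and work out the weight's offset from the TCP.

```bash
python3 -c "
from h import *
s=st(); ci=viewer.camera_info('wrist'); z=s['tool_pos'][2]
for px,dz in(((321,332),.0258),((320,378),.0458)):
  print(np.round(np.array(s['tool_rot']).T@(plane(ci,px,z+dz)-s['tool_pos']),4))"
python3 -m creep '{"offset":[[0.01,0,0],[0.02,0,0],[0.035,0.001,0],[0.036,0.001,0],[0.036,0.001,0],[0.036,0.001,0],[0.036,0.001,0],[0.036,0.001,0],[0.036,0.001,0],[0.02,0.001,0]],"twist":[[-0.2,-0.1,0],[0,0,0],[0,0,0],[0,0,0],[0,0,0],[0,0,0],[0,0,0],[0,0,0],[0,0,0],[0,0,0]]}';  python3 -c "
from h import *
st(); print(to((.531,.072,.19)))"
```

```text
t 13.12 p [ 0.5018 -0.2745  0.1871] F [-0.2  0.5 -5.4] w 0.04202261355904174
[[0.053, 0.999, -0.009], [0.999, -0.053, 0.006], [0.005, -0.009, -1.0]]
[ 0.0001 -0.0068 -0.0257]
[-0.0002 -0.0039 -0.0458]
time_s: 13.95
tool_pos: [0.5156, 0.0371, 0.173]
tool_rot: [[0.068, 0.997, -0.036], [0.998, -0.068, 0.006], [0.003, -0.036, -0.999]]
wrist_force: [0.6, 0.3, -4.7]
grip_width: 0.0419
t 13.95 p [0.5156 0.0371 0.173 ] F [ 0.6  0.3 -4.7] w 0.041876457455122355
[[0.068, 0.997, -0.036], [0.998, -0.068, 0.006], [0.003, -0.036, -0.999]]
[ 0.0359  0.0124 -0.0173]
```

```bash
python3 -m creep '{"offset":[[0.015,0.008,0],[0.01,0.005,0],[0.005,0.003,0],[0,0,0],[0,0,0],[0,0,0]],"twist":[[-0.6,-0.1,0],[-0.5,0,0],[-0.3,0,0],[0,0,0],[0,0,0],[0,0,0]]}';  python3 -c "
from h import *
st(); print(to((.535,.072,.12)))"
```

```text
time_s: 14.45
tool_pos: [0.5273, 0.0773, 0.1667]
tool_rot: [[0.053, 0.998, -0.025], [0.999, -0.053, 0.005], [0.003, -0.026, -1.0]]
wrist_force: [0.7, 0.0, -5.3]
grip_width: 0.0423
t 14.45 p [0.5273 0.0773 0.1667] F [ 0.7  0.  -5.3] w 0.0423254989545866
[[0.053, 0.998, -0.025], [0.999, -0.053, 0.005], [0.003, -0.026, -1.0]]
[-0.0051  0.0092  0.0465]
```

```bash
python3 -m creep '{"offset":[[-0.003,0.005,0],[-0.002,0.004,0.005],[0,0,0.01],[0,0,0.01],[0,0,0],[0,0,0]],"twist":[[-0.5,0,0],[-0.5,0,0],[-0.3,0,0],[0,0,0],[0,0,0],[0,0,0]]}';  python3 -c "
from h import *
st(); print(to((.535,.072,.12)))"
```

```text
time_s: 14.95
tool_pos: [0.5379, 0.0606, 0.1404]
tool_rot: [[0.069, 0.998, 0.002], [0.998, -0.069, -0.002], [-0.002, 0.002, -1.0]]
wrist_force: [0.4, -0.3, -4.7]
grip_width: 0.0418
t 14.95 p [0.5379 0.0606 0.1404] F [ 0.4 -0.3 -4.7] w 0.04181194215427364
[[0.069, 0.998, 0.002], [0.998, -0.069, -0.002], [-0.002, 0.002, -1.0]]
[ 0.0112 -0.0037  0.0204]
```

```bash
python3 -m creep '{"offset":[[0.004,-0.001,0.005],[0.003,-0.001,0.005],[0.002,0,0.005],[0,0,0.003],[0,0,0],[0,0,0]],"twist":[[0,0,0],[0,0,0],[0,0,0],[0,0,0],[0,0,0],[0,0,0]]}';  python3 -c "
from h import *
st(); print(to((.535,.072,.1)))"
```

```text
time_s: 15.45
tool_pos: [0.5376, 0.0695, 0.1216]
tool_rot: [[0.071, 0.998, 0.004], [0.998, -0.071, -0.002], [-0.002, 0.004, -1.0]]
wrist_force: [0.3, 1.2, -5.8]
grip_width: 0.0421
t 15.45 p [0.5376 0.0695 0.1216] F [ 0.3  1.2 -5.8] w 0.042065325017212836
[[0.071, 0.998, 0.004], [0.998, -0.071, -0.002], [-0.002, 0.004, -1.0]]
[ 0.0023 -0.0029  0.0216]
```

```bash
python3 -m creep '{"offset":[[0.002,-0.002,0.004],[0,0,0.005],[0,0,0.005],[0,0,0.003],[0,0,0],[0,0,0]],"twist":[[0,0,0],[0,0,0],[0,0,0],[0,0,0],[0,0,0],[0,0,0]]}';  python3 -c "
from h import *
s=st(); print(to((.535,.072,.096))); ci=viewer.camera_info('wrist'); im=snap('wrist','w7.png')
h=cv2.cvtColor(im,41);v=((h[...,1]>=9)&(h[...,1]<40)&(h[...,2]>140)&(h[...,0]>115)).astype(np.uint8)*255
v[300:]=0
c=max(cv2.findContours(cv2.morphologyEx(v,2,np.ones((3,3))),0,1)[0],key=cv2.contourArea); e=cv2.fitEllipse(cv2.convexHull(c)); print(e,plane(ci,e[0],.08))"
```

```text
time_s: 15.95
tool_pos: [0.536, 0.0722, 0.103]
tool_rot: [[0.07, 0.998, 0.005], [0.998, -0.07, -0.002], [-0.002, 0.005, -1.0]]
wrist_force: [0.9, -0.1, -5.1]
grip_width: 0.0421
t 15.95 p [0.536  0.0722 0.103 ] F [ 0.9 -0.1 -5.1] w 0.04212630902963361
[[0.07, 0.998, 0.005], [0.998, -0.07, -0.002], [-0.002, 0.005, -1.0]]
[-0.0003 -0.001   0.007 ]
((315.88262939453125, 268.75799560546875), (263.9434509277344, 286.1576232910156), 90.80728149414062) [0.52617198 0.07079449 0.08      ]
```

View pics/w7.png

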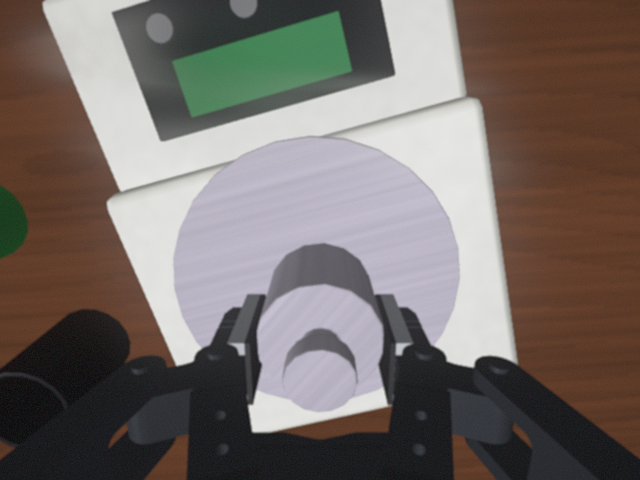

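```bash
python3 -c "
from h import *
ci=viewer.camera_info('wrist'); b=plane(ci,(321,243.5),.0868); t=plane(ci,(321,333),.1288)
for y in (137,400): print(plane(ci,(316,y),.08))
print('back edge',b,'centre ~',b+[.022,0,0],'cyltop',t,'pan',plane(ci,(316,268.5),.08), 'L/R', plane(ci,(174,268),.08),plane(ci,(459,268),.08))"
```

```text
[0.46927328 0.07494366 0.08      ]
[0.59635998 0.06568261 0.08      ]
back edge [0.51219467 0.07399225 0.0868    ] centre ~ [0.53419467 0.07399225 0.0868    ] cyltop [0.5293448  0.07279081 0.1288    ] pan [0.52601402 0.07080885 0.08      ] L/R [0.52142137 0.00771395 0.08      ] [0.5301518  0.13426648 0.08      ]
```

Using the pan's edges instead of the ellipse centre puts it at x≈0.533, which matches top. The weight is at about (0.532, 0.073), so it is centred. Lower slowly.

```bash
python3 -m creep '{"offset":[[0,0,0.002],[0,0,0.002],[0,0,0.002],[0,0,0.001],[0,0,0.001],[0,0,0]],"twist":[[0,0,0],[0,0,0],[0,0,0],[0,0,0],[0,0,0],[0,0,0]]}'
```

```text
time_s: 16.5
tool_pos: [0.5368, 0.072, 0.095]
tool_rot: [[0.07, 0.997, 0.007], [0.998, -0.07, -0.002], [-0.002, 0.007, -1.0]]
wrist_force: [-0.7, -0.1, -4.5]
grip_width: 0.042
```

```bash
python3 -m creep '{"offset":[[0,0,0.001],[0,0,0.001],[0,0,0.001],[0,0,0.001],[0,0,0]],"twist":[[0,0,0],[0,0,0],[0,0,0],[0,0,0],[0,0,0]]}'
```

```text
time_s: 16.92
tool_pos: [0.5368, 0.072, 0.0917]
tool_rot: [[0.07, 0.997, 0.007], [0.998, -0.07, -0.002], [-0.002, 0.007, -1.0]]
wrist_force: [-1.5, 0.7, -2.6]
grip_width: 0.0415
```

```bash
python3 -m creep '{"offset":[[0,0,0.001],[0,0,0.001],[0,0,0.001],[0,0,0.001],[0,0,0]],"twist":[[0,0,0],[0,0,0],[0,0,0],[0,0,0],[0,0,0]]}'
```

```text
time_s: 17.33
tool_pos: [0.5368, 0.072, 0.0885]
tool_rot: [[0.071, 0.997, 0.008], [0.998, -0.071, -0.002], [-0.001, 0.008, -1.0]]
wrist_force: [-1.8, -0.1, 0.8]
grip_width: 0.042
```

```bash
python3 -m creep '{"offset":[[0,0,0],[0,0,0],[0,0,0],[0,0,0],[0,0,0],[0,0,0]],"twist":[[0,0,0],[0,0,0],[0,0,0],[0,0,0],[0,0,0],[0,0,0]]}' 0.9; python3 -m creep '{"offset":[[0,0,-0.005],[0,0,-0.01],[0,0,-0.02],[0,0,-0.03],[0,0,-0.03],[0,0,-0.03],[0,0,0],[0,0,0]],"twist":[[0,0,0],[0,0,0],[0,0,0],[0,0,0],[0,0,0],[0,0,0],[0,0,0],[0,0,0]]}'
```

```text
time_s: 17.83
tool_pos: [0.5413, 0.0726, 0.0901]
tool_rot: [[0.071, 0.997, 0.018], [0.998, -0.071, -0.0], [0.001, 0.018, -1.0]]
wrist_force: [0.1, -0.2, 0.4]
grip_width: 0.0767
time_s: 18.5
tool_pos: [0.5388, 0.0726, 0.2252]
tool_rot: [[0.071, 0.997, 0.019], [0.998, -0.071, -0.0], [0.001, 0.019, -1.0]]
wrist_force: [-0.5, 0.2, 0.1]
grip_width: 0.0769
```

```bash
python3 -c "
from h import *
ci=viewer.camera_info('wrist'); np.save('ci.npy',ci,allow_pickle=True); w=snap('wrist','w8.png'); s=snap('scene','s8.png')
a=cv2.resize(w,(400,300)); b=cv2.resize(s[180:330,250:550],(800,400))[:300*1,:]; b=cv2.resize(s[180:330,280:560],(560,300))[:, :]
o=np.zeros((600,640,3),np.uint8); o[:300,:400]=a; o[300:,:560]=b; cv2.imwrite('pics/c8.png',o[...,::-1])"
```

View pics/c8.png

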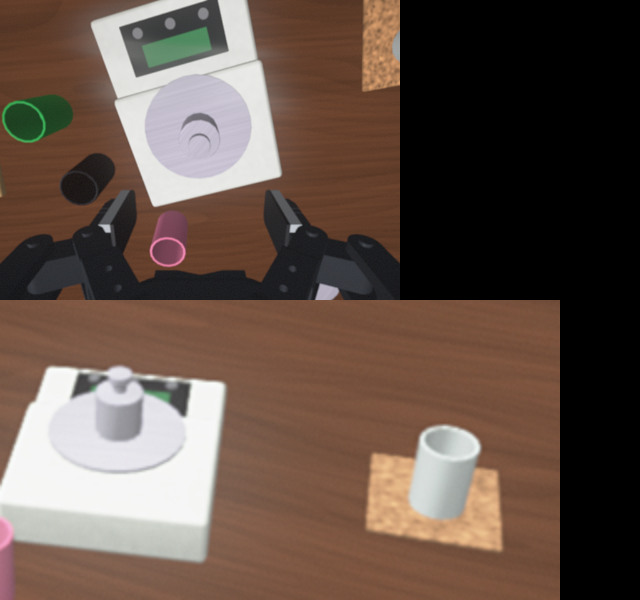

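The weight stands upright on the pan (knob (200,144) in the wrist half) and the beaker on the mat (bottom half, about (440,500), mat centre about (435,500)). Check with numbers.

```bash
python3 -c "
from h import *
ci=np.load('ci.npy',allow_pickle=True).item(); k=1.6
print('weight',plane(ci,(200*k,138*k),.115),plane(ci,(200*k,144.5*k),.135))
print('pan',(plane(ci,(198*k,74*k),.073)+plane(ci,(198*k,178*k),.073))/2,(plane(ci,(145*k,126*k),.073)+plane(ci,(251*k,126*k),.073))/2)
sc=viewer.camera_info('scene'); f=lambda x,y:(280+x/2,180+(y-300)/2)
rim=plane(sc,f(449,446),.076); print('beaker rim',rim,'mat',np.mean([plane(sc,f(*q),.006) for q in((371,455),(498,470),(502,550),(366,530))],0))
st()"
```

```text
weight [0.53212128 0.07301009 0.115     ] [0.53295942 0.07292755 0.135     ]
pan [0.53328485 0.07055277 0.073     ] [0.52897536 0.07087829 0.073     ]
beaker rim [0.45836709 0.36161298 0.076     ] mat [0.44899243 0.35870926 0.006     ]
t 18.6 p [0.5389 0.0726 0.2243] F [ 0.3 -0.6 -0.1] w 0.07696493647683414
[[0.071, 0.997, 0.018], [0.997, -0.071, -0.0], [0.001, 0.018, -1.0]]
```

All well inside tolerance, and the gripper is clear of everything. Hand in.

```bash
python3 -c "
from h import *
print(ticket.job_done()); st()"
```

```text
the job is handed in; nothing more can be done
None
the job is handed in; nothing more can be done
```

I took the beaker off the pan and stood it on the cork mat. I then lowered the largest weight (the middle one of the row) onto the pan in about 1 mm steps, released it and backed off. I handed in at about 18.6 s.

- **Weight:** the last wrist view puts it about 3–4 mm from the pan's centre (limit 15 mm), and it looks upright.
- **Beaker:** it looks upright, about 10 mm from the mat's centre (limit 34 mm).
- **Pan load:** I released the weight once the wrist force had come back to about zero. By the finger height the pan had gone down about 8 mm, against the 18 mm limit.
- **At hand-in:** the gripper was about 9 cm above the weight and touching nothing.

**Disagreement:** the wrist and top cameras gave pan centres about 6 mm apart in x. I put this down to perspective bias in the ellipse centre; taking the midpoint of the pan's edges instead gave 0.533 m, against 0.534 m from the top view.

During the first descent the arm drifted 16 mm sideways and I corrected it before gripping; the beaker was not disturbed. The hand-in reported no verdict.

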